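Edge a thin ground plate off the granite and chuck it up

ROBOT

A 6-joint arm with a two-finger parallel gripper is mounted at the origin on the work surface. World frame = base frame: x ahead of the robot, y to its left, z up, the work surface at z = 0. Lengths are in m, angles in rad, forces in N, time in s.
With the tool pointing down it reaches from about 0.425 to 0.95 m from the base axis. Payload 3.5 kg.
Tool frame: the origin (TCP) lies midway between the tips of the shut fingers; the grasp point (between the pads) lies 19 mm behind it; z points along the fingers, y is the line along which they close (so a half turn about z gives the same grasp; the last joint's range is limited). The gripper opens to 85 mm and grips with 20 to 120 N. Pads are 22 mm wide; open, the fingers measure 114 mm over their backs; the gripper's body (76 mm by 85 mm) begins 54 mm behind the grasp point. The pads swing forward as they close: fully open they stand 13 mm farther back than shut.
Start: joints at [-1.386, 0.286, 1.577, -0, 1.279, -0.15], TCP at [0.222, -0.637, 0.231] pointing down, gripper open.
Joint ranges: [-2.77, 2.77], [-0.9, 2.22], [0.21, 2.48], [-1.53, 4.67], [0.24, 2.81], [-2.84, 2.84]. Speed limits (rad/s): [2.79, 2.79, 3.14, 3.14, 3.14, 3.14].

INTERFACE

Orientations are given as a unit quaternion [x, y, z, w].
In Python, from plant import * gives the robot as it stands.
- The arm moves only by the tool move_arm, never from a script. Its argument "moves" is a list of rows, each a list of 3 entries, a list of its own where there are three numbers: the opening, from 0 (shut) to 1 (fully open), then the shift along the tool's x, y, z in m, then the turn, a rotation vector about the tool's x, y, z in rad. A call has exactly 10 rows; each row shifts and turns the commanded pose from where the row before left it, along the tool's axes as they then stand; what a row does not reach is not made up. A row lasts 1/12 s, in which the tool goes at most 41.7 mm and 7.16 degrees, less where a joint would pass 70% of its speed; a pose out of reach is approached as far as the arm can. A call is refused whole if a number of a shift passes 0.0417 or a number of a turn 0.125, either way. A call with a gripper value outside its range is refused whole. The fingers move at their own pace and stop on an object; "grip_force" is the grip in N (left out, the last holds). Time passes only in rows, so rows that do not move let the fingers close, or fill a call up. It gives the time, the measured TCP pose, the force, the opening and the grip force at its end, in the units of the state.
- get_state(): the state, without advancing time (a new reading comes with each control period).
- read_camera(name): name is "scene" or "top"; returns the picture (400x640x3 uint8, red, green, blue); there is no depth.
- camera_params(name): a dict with "fx", "fy", "cx", "cy" (pixels), "k1" (the pictures are not rectified: a ray, as slopes to the right and down, at radius r is drawn at 1 + k1 r^2 times it, then the intrinsics apply), "rvec" (rotation vector, rad) and "tvec" (3), from world to camera coordinates, as OpenCV has them. Camera axes: x right, y down, z forward; pixel columns grow to the right and rows downward; lengths in m; the calibration is good to about 2 mm. A picture is of the moment at which its call begins. camera_params takes no time and is no camera call.
- sign_off(): hands the job in; it is judged then, once.
The state is a dict: "time": time; "qpos": joint angles; "dq": joint speeds; "joint_efforts": joint torques, N m; "eef_pos": TCP position; "tcp_rot": TCP orientation; "contact_force": force on the tool from outside, world axes, zero at the start; "wrist_torque": the same for the moment, N m; "opening": opening from 0.0 (shut) to 1.0 (fully open); "finger_force": force on a finger pad.
Only numpy, scipy, OpenCV 4.12 (cv2) and the standard library are available. Lean on these libraries where they do the work, as an engineer would, in place of code of your own. Each camera call takes 0.05 s, during which the arm holds its last target. There are 200 camera calls.

TASK

With a fingertip set down slowly and pressed lightly, ease the thin ground steel plate out over the granite surface plate's front edge (the one facing the robot) until at least 30 mm of it overhangs, pinch it by the overhanging end and lift it off. Lay it lengthways on the magnetic chuck and slide it home, flat and snug against both the end rail and the side rail, then let go. Keep the gripper off the lapped granite, never press, push or drop the plate with more than 25 N against the granite or the chuck, and leave the V-block, oil bottle and chuck key where they are.

Things in the scene. Friction and masses are not known exactly. Their poses are not given: they have to be found in the camera images.
- granite: Black granite surface plate, fixed, 200 (its x) x 300 (its y) mm; lapped level top 62 mm above this origin (centre of its underside, on the bench). Its -x edge, 100 mm from the origin, is the front edge, facing roughly towards the robot, with free air down to the bench before it. Steel slides easily on it (friction about 0.2), far more easily than under a finger pad pressed on with 6 to 8 N.
- plate_mid (a point): Centre (half-way up) of the bright steel plate, 150 mm long (its x) x 50 mm wide (its y) x 3 mm thick, the same either way round, about 0.18 kg, lying loose and flat on the granite, lengthways roughly square to the front edge, its near end 8 to 40 mm in from that edge. It is too thin to be got hold of while it lies flat on a surface.
- plate_front (a point): Middle (half-way up) of the plate's end that starts nearest the robot, 75 mm along the plate's -x from its centre.
- chuck: Magnetic chuck, switched off, fixed: steel block 175 (its x) x 100 (its y) mm with brass stripes on its level top, 50 mm above this origin (centre of its underside, on the bench); slippery as the granite. A dark end rail at the far (+x) end and a side rail on the left (+y) side, 6 mm thick, stand 2.5 mm proud of the top. The -x end, facing roughly towards the robot, and the -y side are open.
- chuck_corner (a point): Inside corner where the chuck's two rails meet, at the height of its top, 87.5 mm to the +x and 50 mm to the +y of its origin (the rails' inner faces are in line with the block's faces). The plate fits only lengthways along the chuck's x: at home its centre lies 75 mm to the -x and 25 mm to the -y of this corner (chuck's axes).
- vblock: Bystander: dark steel V-block, 55 x 40 x 34 mm, loose on the granite, to the +y of the plate; origin at the centre of its underside.
- oil: Bystander: yellow oil bottle with a red cap, 56 mm across, 150 mm tall, loose on the bench straight ahead of the robot, beyond granite and chuck; origin at the centre of its underside.
- chuck_key: Bystander: L-shaped steel chuck key with a black grip, about 135 x 45 x 16 mm, loose on the bench beyond the chuck's end rail; origin in the middle of its shank, on the bench.
Mind the look-alikes: they are no part of the job. Of the things that look like the chuck, take the one that is farthest from the robot's base at the start.

How it is judged:
By the outcome, as a careful person would: the job done as asked, in the order asked, and still so for the second after the job is handed in, with the robot touching nothing.
It also fails if it takes over 72 s, if anything falls off the work surface, if the arm or the gripper's body presses on something with over 40 N, if the wrist force passes 120 N, or if a joint passes its speed limit or range.

## Working session

There is one attempt and no reset: what is moved stays moved. The work goes in short steps, Python scripts to look and compute and a tool call to move; the robot and the scene stay as the last step left them, time stands still between calls to the robot, and variables do not carry over. Pictures are saved under pics/ and viewed, at most 10 in all, crops included, and the job is handed in when it is done.

Besides the shell and the picture viewer there is one more tool, called after ">>>" as name(argument=value, ...) on one line, values as JSON. move_arm: Moves the arm, as the interface text tells. Its arguments: {"type":"object","properties":{"moves":{"type":"array"},"grip_force":{"type":"number"}},"required":["moves"]}

```bash
mkdir -p pics; cat > h.py <<'E'
from plant import *
import numpy as np, cv2
from scipy.spatial.transform import Rotation as R
def cam(n):
    p=camera_params(n);Rm=cv2.Rodrigues(np.array(p['rvec'],float))[0];return p,Rm,np.array(p['tvec'],float).ravel()
def proj(n,P):
    p,Rm,t=cam(n);c=np.atleast_2d(P)@Rm.T+t;s=c[:,:2]/c[:,2:];r2=(s**2).sum(1,keepdims=True);s=s*(1+p['k1']*r2)
    return s*[p['fx'],p['fy']]+[p['cx'],p['cy']]
def unproj(n,uv,z):
    p,Rm,t=cam(n);d=(np.atleast_2d(uv)-[p['cx'],p['cy']])/[p['fx'],p['fy']];s=d.copy()
    for _ in range(20): s=d/(1+p['k1']*(s**2).sum(1,keepdims=True))
    ray=np.c_[s,np.ones(len(s))]@Rm;C=-Rm.T@t
    return C+ray*((z-C[2])/ray[:,2:])
def save(n,f):
    im=read_camera(n);cv2.imwrite('pics/'+f,im[:,:,::-1]);return im
E
python3 - <<'E'
from h import *
a=save('top','t0.png');b=save('scene','s0.png')
for n in('top','scene'):
    p,Rm,t=cam(n);print(n,p['fx'],-Rm.T@t,Rm.round(2).tolist())
s=get_state();print(s['eef_pos'],s['tcp_rot'],s['contact_force'],s['time'])
E
```

```text
top 474.788279353644 [0.32529099 0.00502125 1.18041259] [[0.03, -1.0, 0.03], [-0.98, -0.03, -0.19], [0.19, -0.03, -0.98]]
scene 384.4646024998093 [1.11669596 0.63447761 0.67527945] [[-0.74, 0.67, -0.01], [0.39, 0.43, -0.82], [-0.54, -0.61, -0.58]]
[ 0.22171068 -0.6369318   0.23006637] [ 9.86024458e-01  1.66597224e-01 -4.80146082e-06 -1.06485929e-03] [ 0.05482994  0.26474461 -0.30521442] 0.1
```

View pics/t0.png

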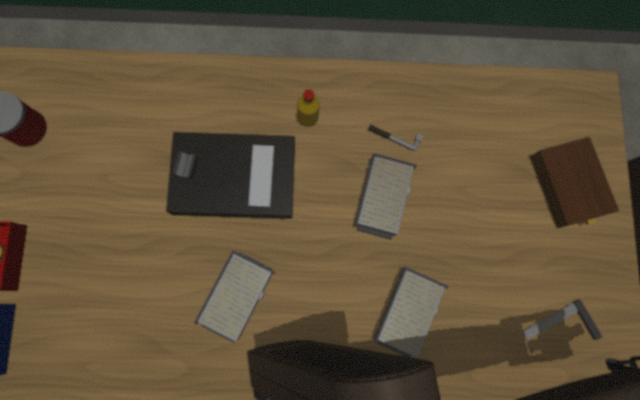

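View pics/s0.png

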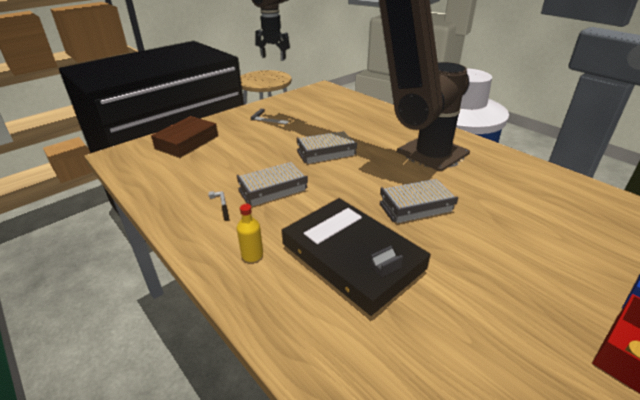

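The top view shows the granite at (175–295, 133–217) with the plate at (261,176) and the V-block at (185,164). There are three chucks, at (385,195), (235,296) and (411,312). The farthest is (385,195), next to the key at (395,137). Next I'll take a closer look at the granite and that chuck.

```bash
python3 - <<'E'
from h import *
a=cv2.imread('pics/t0.png');c=a[120:250,160:430]
c=cv2.convertScaleAbs(c,alpha=1.3);cv2.imwrite('pics/t0c.png',cv2.resize(c[:,:],None,fx=2.96,fy=2.96,interpolation=cv2.INTER_CUBIC))
g=a.min(2);m=(g[130:220,235:290]>105).astype(np.uint8)
cs=cv2.findContours(m,0,1)[0];k=max(cs,key=cv2.contourArea)
r=cv2.minAreaRect(k);b=cv2.boxPoints(r)+[235,130];print(r)
P=unproj('top',b,.065);print(P.round(4),np.linalg.norm(np.roll(P,1,0)-P,axis=1),P.mean(0))
m=(a.max(2)[125:225,160:300]<62).astype(np.uint8);m=cv2.morphologyEx(m,cv2.MORPH_CLOSE,np.ones((9,9)));k=max(cv2.findContours(m,0,1)[0],key=cv2.contourArea)
print(cv2.approxPolyDP(k,4,True)[:,0]+[160,125])
E
```

```text
((25.782913208007812, 45.401039123535156), (21.148454666137695, 60.32404708862305), 3.6522226333618164)
[[0.5281 0.1336 0.065 ]
 [0.6777 0.1325 0.065 ]
 [0.6762 0.081  0.065 ]
 [0.5265 0.0834 0.065 ]] [0.05027315 0.14964523 0.05157558 0.14973186] [0.60211478 0.10761936 0.065     ]
[[174 133]
 [170 213]
 [291 216]
 [293 137]]
```

View pics/t0c.png

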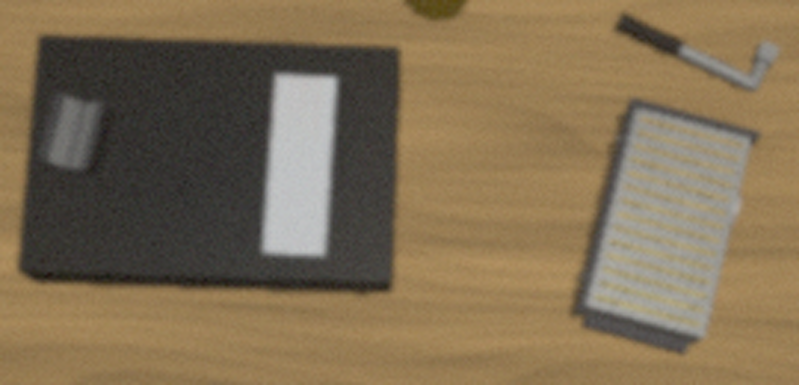

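The crop matches: a clean plate, and a chuck whose light top has corners at about (375,156), (413,166), (398,234) and (358,222), with dark rails at the far and left sides. The plate fit gives 150 x 51 mm, centre (0.602, 0.108). Next I'll rectify the granite and chuck tops.

```bash
cat > fit.py <<'E'
from h import *
def rect(im,z,x0,x1,y0,y1,n='top',s=2000):  # map: row=x, col=y
    X,Y=np.meshgrid(np.arange(x0,x1,1/s),np.arange(y0,y1,1/s),indexing='ij')
    uv=proj(n,np.c_[X.ravel(),Y.ravel(),np.full(X.size,z)]).astype(np.float32).reshape(X.shape+(2,))
    return cv2.remap(im,uv[...,0],uv[...,1],cv2.INTER_CUBIC)
def box(m,x0,y0,s=2000):
    k=max(cv2.findContours(m.astype(np.uint8),0,1)[0],key=cv2.contourArea)
    b=cv2.boxPoints(cv2.minAreaRect(k));return np.c_[b[:,1]/s+x0,b[:,0]/s+y0]
E
python3 - <<'E'
from fit import *
a=cv2.imread('pics/t0.png');b=cv2.imread('pics/s0.png')
for n,im in(('top',a),('scene',b)):
    r=rect(im,.05,.42,.72,-.27,-.03,n).astype(int);mn=cv2.GaussianBlur(r.min(2).astype(np.float32),(0,0),2)
    for T in (75,85,95):
        m=cv2.morphologyEx((mn>T).astype(np.uint8),cv2.MORPH_OPEN,np.ones((41,41)))
        P=box(m,.42,-.27);e=np.roll(P,-1,0)-P;print(n,T,P.round(4).tolist(),np.linalg.norm(e,axis=1).round(4),P.mean(0).round(4))
    if n=='top': cv2.imwrite('pics/rc.png',r[::-1,::-1])
    g=rect(im,.062,.42,.76,-.02,.38,n);cv2.imwrite('pics/g_%s.png'%n,g[::-1,::-1])
    gm=g.max(2).astype(float)
    for y in (0.03,.06,.15,.25):   # front edge: profile along x
        c=int((y+.02)*2000);pr=gm[:,c-15:c+15].mean(1);print(y,[int(v) for v in pr[120:240:6]])
c=np.vstack([cv2.resize(cv2.imread('pics/rc.png'),(400,500)),]);g=cv2.resize(cv2.imread('pics/g_top.png'),(400,340));g2=cv2.resize(cv2.imread('pics/g_scene.png'),(400,240))
o=np.zeros((600,800,3),np.uint8);o[:500,:400]=c;o[:340,400:]=g;o[345:585,400:]=g2;cv2.imwrite('pics/mix.png',cv2.convertScaleAbs(o,alpha=1.5))
E
```

```text
top 75 [[0.6420000195503235, -0.27379998564720154], [0.46889999508857727, -0.23170000314712524], [0.49459999799728394, -0.12630000710487366], [0.6675999760627747, -0.16850000619888306]] [0.1781 0.1084 0.1781 0.1084] [ 0.5683 -0.2001]
top 85 [[0.6410999894142151, -0.2720000147819519], [0.4700999855995178, -0.22990000247955322], [0.4952999949455261, -0.1273999959230423], [0.6662999987602234, -0.1695999950170517]] [0.1761 0.1055 0.1761 0.1055] [ 0.5682 -0.1997]
top 95 [[0.5174999833106995, -0.21299999952316284], [0.48500001430511475, -0.21299999952316284], [0.48500001430511475, -0.16300000250339508], [0.5174999833106995, -0.16300000250339508]] [0.0325 0.05   0.0325 0.05  ] [ 0.5012 -0.188 ]
0.03 [116, 118, 116, 115, 115, 117, 112, 90, 76, 76, 81, 81, 83, 83, 84, 84, 83, 80, 79, 79]
0.06 [115, 115, 116, 117, 115, 108, 83, 49, 35, 42, 51, 53, 52, 54, 53, 51, 52, 52, 51, 51]
0.15 [113, 109, 109, 117, 119, 113, 86, 46, 31, 38, 47, 48, 48, 47, 47, 48, 47, 47, 46, 46]
0.25 [121, 117, 115, 117, 118, 107, 77, 41, 30, 34, 44, 44, 43, 43, 45, 42, 43, 43, 43, 42]
scene 75 [[0.41999998688697815, -0
[... 484 characters left out ...]
683929443], [0.4578000009059906, -0.2628999948501587], [0.4887999892234802, -0.1281999945640564], [0.666100025177002, -0.16910000145435333]] [0.1819 0.1383 0.1819 0.1383] [ 0.5619 -0.216 ]
0.03 [180, 184, 190, 193, 194, 195, 196, 193, 178, 154, 133, 127, 129, 135, 139, 142, 140, 136, 134, 132]
0.06 [177, 182, 187, 192, 194, 194, 194, 192, 171, 123, 68, 45, 44, 48, 47, 46, 48, 49, 47, 48]
0.15 [185, 183, 181, 183, 186, 190, 194, 194, 172, 116, 60, 41, 41, 44, 44, 44, 44, 45, 45, 44]
0.25 [184, 184, 179, 176, 177, 181, 191, 195, 170, 110, 53, 39, 42, 43, 43, 45, 43, 42, 43, 44][ WARN:0@0.067] global loadsave.cpp:1063 imwrite_ Unsupported depth image for selected encoder is fallbacked to CV_8U.
```

View pics/mix.png

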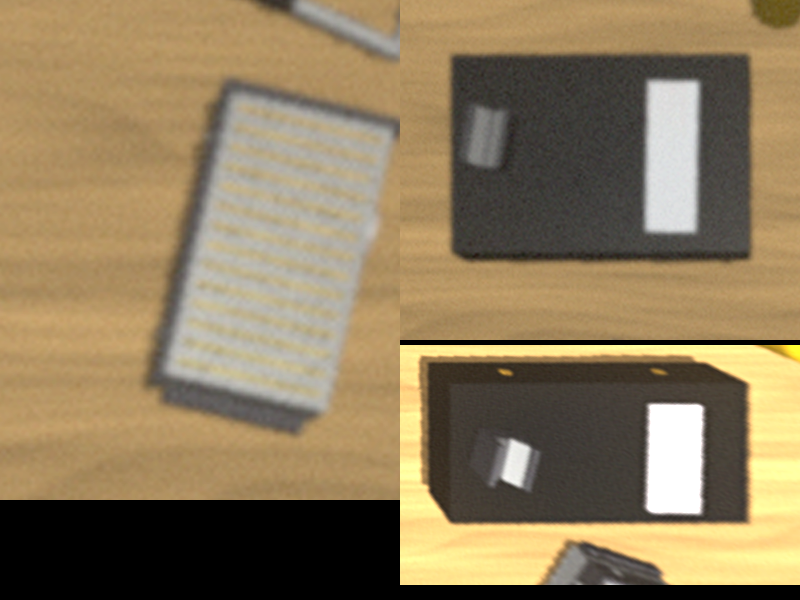

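>>> move_arm(moves=[[0,[0,0,0],[0,0,0.1]],[0,[0,0,0],[0,0,0.1]],[0,[0,0,0],[0,0,0.1]],[0,[0,0,0],[0,0,0.035]],[0,[0.018,-0.035,0],[0,0,0]],[0,[0.018,-0.035,0],[0,0,0]],[0,[0.018,-0.035,0],[0,0,0]],[0,[0.018,-0.035,0],[0,0,0]],[0,[0.018,-0.035,0],[0,0,0]],[0,[0.018,-0.035,0],[0,0,0]]])

```text
time: 0.93
eef_pos: [0.3302, -0.4255, 0.2307]
tcp_rot: [1.0, -0.0, -0.0, -0.001]
contact_force: [-0.3, 1.2, -0.1]
opening: 0.001
finger_force: 0.0
```

The rectified views show the granite front edge at x≈0.508 in both cameras, so the plate's near end at 0.527 is 19 mm in, which fits. The chuck corner is at about (0.6655, -0.1695), yaw about -0.24, size 174x100 mm. I'll carry on to above the plate.

>>> move_arm(moves=[[0,[0.018,-0.0355,0],[0,0,0]],[0,[0.018,-0.0355,0],[0,0,0]],[0,[0.018,-0.0355,0],[0,0,0]],[0,[0.018,-0.0355,0],[0,0,0]],[0,[0.018,-0.0355,0],[0,0,0]],[0,[0.018,-0.0355,0],[0,0,0]],[0,[0.018,-0.0355,0],[0,0,0]],[0,[0.018,-0.0355,0],[0,0,0]],[0,[0.018,-0.0355,0],[0,0,0]],[0,[0.018,-0.0355,0],[0,0,0]]])

```text
time: 1.77
eef_pos: [0.5101, -0.0705, 0.231]
tcp_rot: [1.0, -0.0, -0.0, -0.0]
contact_force: [0.5, -0.5, 0.5]
opening: 0.001
finger_force: 0.0
```

>>> move_arm(moves=[[0,[0.019,-0.0355,0],[0,0,0]],[0,[0.019,-0.0355,0],[0,0,0]],[0,[0.019,-0.0355,0],[0,0,0]],[0,[0.019,-0.0355,0.01],[0,0,0]],[0,[0.019,-0.0355,0.02],[0,0,0]],[0,[0,0,0.03],[0,0,0]],[0,[0,0,0.03],[0,0,0]],[0,[0,0,0.03],[0,0,0]],[0,[0,0,0.02],[0,0,0]],[0,[0,0,0.01],[0,0,0]]])

```text
time: 2.6
eef_pos: [0.6007, 0.1025, 0.0782]
tcp_rot: [1.0, 0.0, -0.004, 0.0]
contact_force: [-0.4, -0.0, -1.1]
opening: -0.003
finger_force: 0.0
```

>>> move_arm(moves=[[0,[0.001,-0.001,0],[0,0,0]],[0,[0.001,-0.001,0],[0,0,0]],[0,[0.001,0,0.002],[0,0,0]],[0,[0.001,0,0.002],[0,0,0]],[0,[0.001,0,0.002],[0,0,0]],[0,[0,0,0.001],[0,0,0]],[0,[0,0,0.001],[0,0,0]],[0,[0,0,0.001],[0,0,0]],[0,[0,0,0],[0,0,0]],[0,[0,0,0],[0,0,0]]])

```text
time: 3.43
eef_pos: [0.6085, 0.1043, 0.0737]
tcp_rot: [1.0, -0.0, -0.0, -0.0]
contact_force: [1.2, 0.2, -0.0]
opening: -0.002
finger_force: 0.0
```

>>> move_arm(moves=[[0,[0,0,0.001],[0,0,0]],[0,[0,0,0.001],[0,0,0]],[0,[0,0,0.001],[0,0,0]],[0,[0,0,0.001],[0,0,0]],[0,[0,0,0.0005],[0,0,0]],[0,[0,0,0.0005],[0,0,0]],[0,[0,0,0.0005],[0,0,0]],[0,[0,0,0.0005],[0,0,0]],[0,[0,0,0],[0,0,0]],[0,[0,0,0],[0,0,0]]])

```text
time: 4.27
eef_pos: [0.6086, 0.1043, 0.0678]
tcp_rot: [1.0, -0.0, -0.0, -0.0]
contact_force: [-1.0, 0.1, 1.0]
opening: 0.003
finger_force: 0.0
```

>>> move_arm(moves=[[0,[0,0,0.0003],[0,0,0]],[0,[0,0,0.0003],[0,0,0]],[0,[0,0,0.0003],[0,0,0]],[0,[0,0,0.0003],[0,0,0]],[0,[0,0,0.0003],[0,0,0]],[0,[0,0,0.0003],[0,0,0]],[0,[0,0,0.0003],[0,0,0]],[0,[0,0,0.0003],[0,0,0]],[0,[0,0,0],[0,0,0]],[0,[0,0,0],[0,0,0]]])

```text
time: 5.1
eef_pos: [0.6085, 0.1043, 0.0653]
tcp_rot: [1.0, -0.0, -0.0, -0.0]
contact_force: [-0.0, -0.0, 0.3]
opening: -0.0
finger_force: 0.0
```

>>> move_arm(moves=[[0,[0,0,0.0002],[0,0,0]],[0,[0,0,0.0001],[0,0,0]],[0,[0,0,0.0001],[0,0,0]],[0,[0,0,0.0001],[0,0,0]],[0,[0,0,0.0001],[0,0,0]],[0,[0,0,0.0001],[0,0,0]],[0,[0,0,0.0001],[0,0,0]],[0,[0,0,0],[0,0,0]],[0,[0,0,0],[0,0,0]],[0,[0,0,0],[0,0,0]]])

```text
time: 5.93
eef_pos: [0.6088, 0.1043, 0.0651]
tcp_rot: [1.0, -0.0, 0.0, -0.0]
contact_force: [-1.1, -0.6, 4.4]
opening: -0.001
finger_force: 2.4
```

>>> move_arm(moves=[[0,[0,0,0.0001],[0,0,0]],[0,[0,0,0.0001],[0,0,0]],[0,[0,0,0.0001],[0,0,0]],[0,[0,0,0],[0,0,0]],[0,[0,0,0],[0,0,0]],[0,[0,0,0],[0,0,0]],[0,[-0.001,0,0],[0,0,0]],[0,[-0.001,0,0],[0,0,0]],[0,[-0.001,0,0],[0,0,0]],[0,[-0.001,0,0],[0,0,0]]])

```text
time: 6.77
eef_pos: [0.6056, 0.1043, 0.0651]
tcp_rot: [1.0, -0.0, 0.001, -0.0]
contact_force: [1.8, 0.2, 5.2]
opening: -0.001
finger_force: 2.6
```

>>> move_arm(moves=[[0,[-0.002,0,0.0001],[0,0,0]],[0,[-0.002,0,0],[0,0,0]],[0,[-0.002,0,0],[0,0,0]],[0,[-0.002,0,0],[0,0,0]],[0,[-0.002,0,0],[0,0,0]],[0,[-0.002,0,0],[0,0,0]],[0,[-0.002,0,0],[0,0,0]],[0,[-0.002,0,0],[0,0,0]],[0,[-0.002,0,0],[0,0,0]],[0,[-0.002,0,0],[0,0,0]]])

```text
time: 7.6
eef_pos: [0.5855, 0.1043, 0.0651]
tcp_rot: [1.0, -0.0, 0.001, -0.0]
contact_force: [2.2, -0.5, 6.3]
opening: 0.0
finger_force: 2.8
```

```bash
cat > pl.py <<'E'
from fit import *
def plate(z=.065,n='scene',w=(.40,.75,.0,.2),T=150):
    im=read_camera(n);r=rect(im,z,*w,n);P=box(cv2.GaussianBlur(r.min(2),(0,0),2)>T,w[0],w[2])
    e=np.roll(P,-1,0)-P;print(n,P.round(4).tolist(),np.linalg.norm(e,axis=1).round(4),P.mean(0).round(4));return im
E
python3 -c "
from pl import *
plate();plate(n='top',T=105);print(get_state()['contact_force'])"
```

```text
scene [[0.6543999910354614, 0.07919999957084656], [0.6273999810218811, 0.07959999889135361], [0.6280999779701233, 0.13279999792575836], [0.6550999879837036, 0.13249999284744263]] [0.027  0.0532 0.027  0.0532] [0.6413 0.106 ]Traceback (most recent call last):
  File "<string>", line 3, in <module>
    plate();plate(n='top',T=105);print(get_state()['contact_force'])
            ~~~~~^^^^^^^^^^^^^^^
  File "pl.py", line 3, in plate
    im=read_camera(n);r=rect(im,z,*w,n);P=box(cv2.GaussianBlur(r.min(2),(0,0),2)>T,w[0],w[2])
                                          ~~~^^^^^^^^^^^^^^^^^^^^^^^^^^^^^^^^^^^^^^^^^^^^^^^^
  File "fit.py", line 7, in box
    k=max(cv2.findContours(m.astype(np.uint8),0,1)[0],key=cv2.contourArea)
ValueError: max() iterable argument is empty
```

>>> move_arm(moves=[[0,[-0.002,0,0],[0,0,0]],[0,[-0.002,0,0],[0,0,0]],[0,[-0.002,0,0],[0,0,0]],[0,[-0.002,0,0],[0,0,0]],[0,[-0.002,0,0],[0,0,0]],[0,[-0.002,0,0],[0,0,0]],[0,[-0.002,0,0],[0,0,0]],[0,[-0.002,0,0],[0,0,0]],[0,[-0.002,0,0],[0,0,0]],[0,[-0.002,0,0],[0,0,0]]])

```text
time: 8.53
eef_pos: [0.5655, 0.1043, 0.0651]
tcp_rot: [1.0, -0.0, 0.001, -0.0]
contact_force: [1.9, -0.8, 5.3]
opening: -0.001
finger_force: 2.8
```

>>> move_arm(moves=[[0,[-0.0025,0,0],[0,0,0]],[0,[-0.0025,0,0],[0,0,0]],[0,[-0.0025,0,0],[0,0,0]],[0,[-0.0025,0,0],[0,0,0]],[0,[-0.0025,0,0],[0,0,0]],[0,[-0.0025,0,0],[0,0,0]],[0,[-0.0025,0,0],[0,0,0]],[0,[-0.0025,0,0],[0,0,0]],[0,[-0.001,0,0],[0,0,0]],[0,[0,0,0],[0,0,0]]])

```text
time: 9.37
eef_pos: [0.5443, 0.1043, 0.0651]
tcp_rot: [1.0, -0.0, 0.001, 0.0]
contact_force: [0.4, -0.7, 6.4]
opening: -0.001
finger_force: 3.2
```

>>> move_arm(moves=[[0,[0,0,-0.001],[0,0,0]],[0,[0,0,-0.005],[0,0,0]],[0,[0,0,-0.02],[0,0,0]],[0,[-0.015,0,-0.03],[0,0,0]],[0.8,[-0.02,0,-0.02],[0,0,0]],[0.9,[-0.02,0,0],[0,0,0]],[1,[-0.012,0,0],[0,0,0]],[1,[0,0,0],[0,0,0]],[1,[0,0,0],[0,0,0]],[1,[0,0,0],[0,0,0]]])

```text
time: 10.2
eef_pos: [0.4766, 0.1043, 0.1397]
tcp_rot: [1.0, -0.0, -0.0, 0.0]
contact_force: [-0.4, -0.0, 0.3]
opening: 0.85
finger_force: 0.0
```

```bash
python3 -c "
from pl import *
a=plate();save('top','t1.png')
o=np.zeros((400,640,3),np.uint8);o[:]=a;cv2.imwrite('pics/s1.png',a[:,:,::-1])"
```

```text
scene [[0.6129999756813049, 0.07919999957084656], [0.5214999914169312, 0.08060000091791153], [0.5224000215530396, 0.13420000672340393], [0.6137999892234802, 0.13269999623298645]] [0.0914 0.0536 0.0914 0.0536] [0.5677 0.1067]
```

View pics/s1.png

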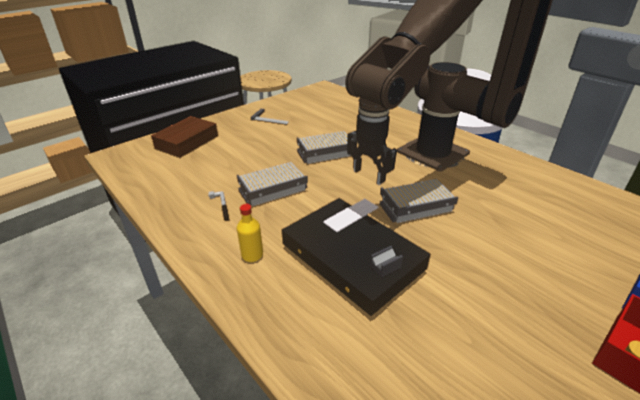

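The scene view shows the plate at (350,215) sticking out over the granite's front edge, with nothing else disturbed. Its far end is at 0.613, so it overhangs about 44 mm. Next I'll lower the open fingers on either side of the overhanging end.

>>> move_arm(moves=[[1,[0.002,-0.002,0.005],[0,0,0]],[1,[0,0,0.01],[0,0,0]],[1,[0,0,0.012],[0,0,0]],[1,[0,0,0.012],[0,0,0]],[1,[0,0,0.012],[0,0,0]],[1,[0,0,0.012],[0,0,0]],[1,[0,0,0.012],[0,0,0]],[1,[0,0,0.012],[0,0,0]],[1,[0,0,0.011],[0,0,0]],[1,[0,0,0],[0,0,0]]])

```text
time: 11.13
eef_pos: [0.4763, 0.1063, 0.0389]
tcp_rot: [1.0, -0.0, -0.003, 0.0]
contact_force: [-0.1, 0.2, 0.4]
opening: 1.002
finger_force: 0.0
```

>>> move_arm(moves=[[0.7,[0,0,0],[0,0,0]],[0.65,[0,0,0],[0,0,0]],[0.62,[0,0,0],[0,0,0]],[0.6,[0,0,0],[0,0,0]],[0.58,[0,0,0],[0,0,0]],[0.56,[0,0,0],[0,0,0]],[0.54,[0,0,0],[0,0,0]],[0.5,[0,0,0],[0,0,0]],[0.4,[0,0,0],[0,0,0]],[0.3,[0,0,0],[0,0,0]]], grip_force=50)

```text
time: 11.97
eef_pos: [0.4793, 0.1064, 0.0429]
tcp_rot: [1.0, -0.0, 0.001, -0.0]
contact_force: [-0.3, -0.1, 5.2]
opening: 0.567
finger_force: 50.7
```

>>> move_arm(moves=[[0.2,[0,0,0],[0,0,0]],[0.2,[0,0,0],[0,0,0]],[0.2,[0,0,-0.001],[0,0,0]],[0.2,[0,0,-0.002],[0,0,0]],[0.2,[0,0,-0.003],[0,0,0]],[0.2,[0,0,-0.004],[0,0,0]],[0.2,[0,0,-0.005],[0,0,0]],[0.2,[0,0,-0.005],[0,0,0]],[0.2,[0,0,-0.005],[0,0,0]],[0.2,[0,0,-0.005],[0,0,0]]], grip_force=80)

```text
time: 12.8
eef_pos: [0.4785, 0.1063, 0.0727]
tcp_rot: [1.0, -0.0, 0.0, 0.0]
contact_force: [-0.4, 0.4, -1.9]
opening: 0.548
finger_force: 82.2
```

```bash
python3 -c "
from pl import *
a=save('scene','s2.png');c=a[150:280,260:460];cv2.imwrite('pics/s2c.png',cv2.resize(c[:,:,::-1],None,fx=4,fy=4,interpolation=2))
s=get_state();print(s['contact_force'],s['wrist_torque'],s['finger_force'],s['eef_pos'])"
```

```text
[ 0.81220557  0.32449355 -1.61086598] [-0.03186441  0.10425773 -0.0360795 ] 82.17038869857788 [0.47937539 0.10640654 0.07380492]
```

View pics/s2c.png

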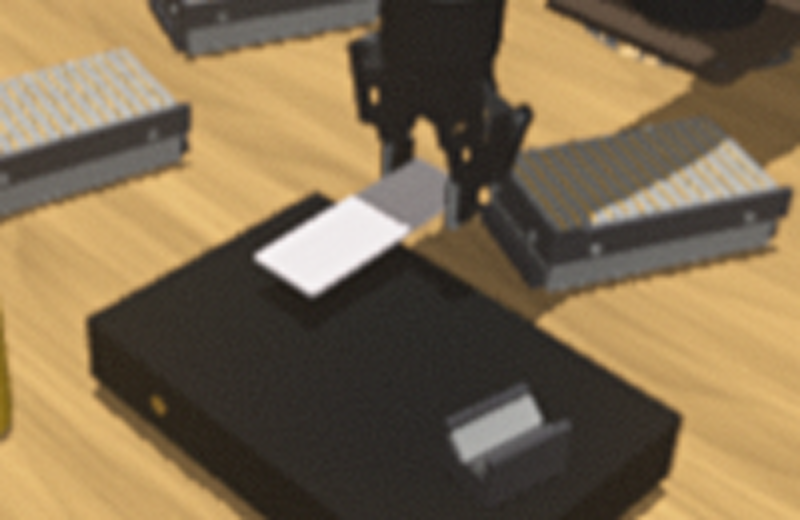

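The plate is held about level at crop (350,230), clear of the granite. I'll lift it further and carry it to the chuck.

>>> move_arm(moves=[[0.2,[0,0,-0.01],[0,0,0]],[0.2,[0,0.005,-0.015],[0,0,0]],[0.2,[0,0.012,-0.01],[0,0,0]],[0.2,[0,0.02,-0.005],[0,0,0]],[0.2,[0,0.025,0],[0,0,0]],[0.2,[0,0.025,0],[0,0,0]],[0.2,[0,0.025,0],[0,0,0]],[0.2,[0,0.025,0],[0,0,0]],[0.2,[0,0.025,0],[0,0,0]],[0.2,[0,0.025,0],[0,0,0]]])

```text
time: 13.68
eef_pos: [0.4784, -0.0819, 0.1129]
tcp_rot: [1.0, -0.0, 0.0, 0.0]
contact_force: [-0.1, 0.3, -2.0]
opening: 0.551
finger_force: 82.3
```

>>> move_arm(moves=[[0.2,[-0.003,0.025,0],[0,0,0.02]],[0.2,[-0.003,0.02,0],[0,0,0.04]],[0.2,[-0.003,0.015,0],[0,0,0.05]],[0.2,[-0.003,0.008,0],[0,0,0.05]],[0.2,[-0.002,0.003,0],[0,0,0.04]],[0.2,[0,0,0],[0,0,0.03]],[0.2,[0,0,0],[0,0,0.01]],[0.2,[0,0,0],[0,0,0]],[0.2,[0,0,0],[0,0,0]],[0.2,[0,0,0],[0,0,0]]])

```text
time: 14.52
eef_pos: [0.462, -0.1504, 0.1124]
tcp_rot: [0.993, -0.119, 0.0, 0.0]
contact_force: [-0.5, 0.5, -2.9]
opening: 0.548
finger_force: 82.4
```

```bash
python3 -c "
from pl import *
s=get_state();print(s['contact_force'],s['eef_pos'],R.from_quat(s['tcp_rot']).as_matrix().round(3).tolist())
e=np.array(s['eef_pos'][:2]);y=-.24;u=np.array([np.cos(y),np.sin(y)]);v=np.array([-u[1],u[0]])
c=np.array([.6655,-.1695]);t=c-.199*u-.030*v;print('to go u,v',(t-e)@u,(t-e)@v)
a=save('top','t2.png');z=s['eef_pos'][2]+.0215;r=rect(a,z,.4,.72,-.35,0);cv2.imwrite('pics/r2.png',cv2.resize(r[::-1,::-1],(700,640))[:600])"
```

```text
[-0.49757091  0.5170926  -2.86144499] [ 0.46199586 -0.15042765  0.11235587] [[0.972, -0.237, 0.0], [-0.237, -0.972, -0.0], [0.0, 0.0, -1.0]]
to go u,v 0.0032048477313899883 -0.00015223150595191742
```

View pics/r2.png

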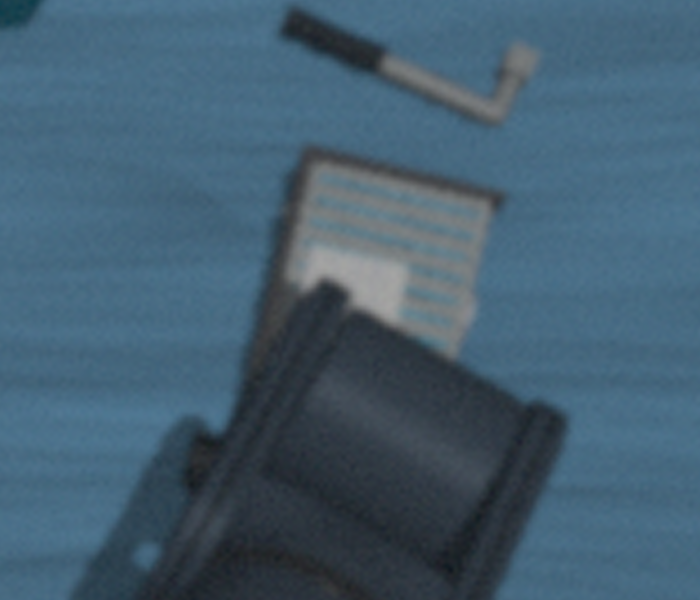

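The view shows the plate's far end at about (307,248)–(410,258) over the chuck. It looks less turned than the chuck, so I'll measure its yaw from the scene camera too.

```bash
python3 -c "
from pl import *
s=get_state();z=s['eef_pos'][2]+.0215
a=cv2.imread('pics/t2.png')[:,:,::-1].copy();r=rect(a,z,.5,.64,-.25,-.12);g=cv2.GaussianBlur(r.min(2),(0,0),2)
for T in(95,105,115):
  P=box(cv2.morphologyEx((g>T).astype(np.uint8),2,np.ones((25,25))),.5,-.25);print(T,P.round(4).tolist())
b=read_camera('scene');c=b[120:240,200:400];cv2.imwrite('pics/s3c.png',cv2.resize(c[:,:,::-1],None,fx=4,fy=4,interpolation=2))
r=rect(b,z,.40,.70,-.30,-.05,'scene');cv2.imwrite('pics/r3.png',r[::-1,::-1])
x=cv2.resize(cv2.imread('pics/s3c.png'),(800,480));cv2.imwrite('pics/s3c.png',x)"
```

```text
95 [[0.6175000071525574, -0.25110000371932983], [0.545799970626831, -0.23399999737739563], [0.5684000253677368, -0.13950000703334808], [0.6401000022888184, -0.1565999984741211]]
105 [[0.593500018119812, -0.21230000257492065], [0.5566999912261963, -0.20329999923706055], [0.5719000101089478, -0.1412999927997589], [0.6086000204086304, -0.15029999613761902]]
115 [[0.59170001745224, -0.21040000021457672], [0.5583999752998352, -0.20160000026226044], [0.5740000009536743, -0.14270000159740448], [0.6072999835014343, -0.15150000154972076]]
```

View pics/r3.png

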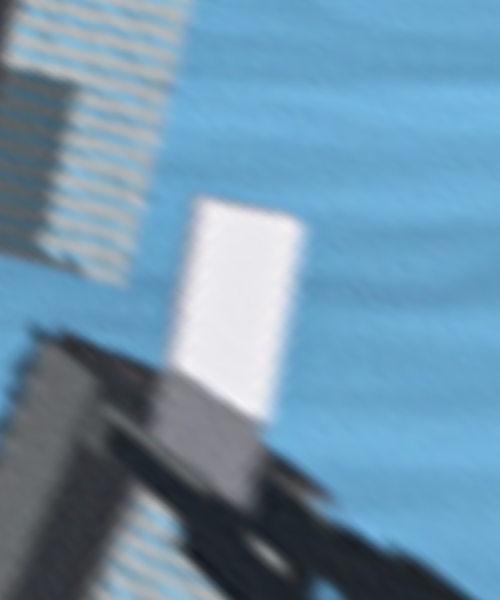

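Allowing for a droop of about 4 mm at the far end, the scene view agrees with the tool yaw: far end measured at (0.5945, -0.1755), expected (0.592, -0.182). I'll pitch the plate up 0.03 rad, move it 3 mm along the chuck and lower it.

>>> move_arm(moves=[[0.2,[0.003,0,0.005],[0,0.03,0]],[0.2,[0,0,0.01],[0,0,0]],[0.2,[0,0,0.012],[0,0,0]],[0.2,[0,0,0.012],[0,0,0]],[0.2,[0,0,0.01],[0,0,0]],[0.2,[0,0,0.008],[0,0,0]],[0.2,[0,0,0.006],[0,0,0]],[0.2,[0,0,0.004],[0,0,0]],[0.2,[0,0,0.002],[0,0,0]],[0.2,[0,0,0],[0,0,0]]])

```text
time: 15.45
eef_pos: [0.4666, -0.1518, 0.0429]
tcp_rot: [0.993, -0.12, 0.015, 0.002]
contact_force: [-0.4, 0.6, -2.2]
opening: 0.555
finger_force: 82.4
```

>>> move_arm(moves=[[0.2,[0,0,0.001],[0,0,0]],[0.2,[0,0,0.001],[0,0,0]],[0.2,[0,0,0.0005],[0,0,0]],[0.2,[0,0,0.0005],[0,0,0]],[0.2,[0,0,0.0005],[0,0,0]],[0.2,[0,0,0.0005],[0,0,0]],[0.2,[0,0,0.0005],[0,0,0]],[0.2,[0,0,0.0005],[0,0,0]],[0.2,[0,0,0],[0,0,0]],[0.2,[0,0,0],[0,0,0]]], grip_force=40)

```text
time: 16.28
eef_pos: [0.4668, -0.1518, 0.0382]
tcp_rot: [0.993, -0.12, 0.015, 0.002]
contact_force: [-0.4, -1.0, -1.4]
opening: 0.552
finger_force: 82.4
```

>>> move_arm(moves=[[0.2,[0,0,0.0005],[0,0,0]],[0.2,[0,0,0.0005],[0,0,0]],[0.2,[0,0,0.0005],[0,0,0]],[0.2,[0,0,0.0005],[0,0,0]],[0.2,[0,0,0.0005],[0,0,0]],[0.2,[0,0,0.0005],[0,0,0]],[0.2,[0,0,0.0005],[0,0,0]],[0.2,[0,0,0.0005],[0,0,0]],[0.2,[0,0,0],[0,0,0]],[0.2,[0,0,0],[0,0,0]]])

```text
time: 17.12
eef_pos: [0.4669, -0.1519, 0.0342]
tcp_rot: [0.993, -0.12, 0.015, 0.002]
contact_force: [0.5, -0.3, -1.7]
opening: 0.549
finger_force: 82.4
```

>>> move_arm(moves=[[0.2,[0,0,0.0003],[0,0,0]],[0.2,[0,0,0.0003],[0,0,0]],[0.2,[0,0,0.0003],[0,0,0]],[0.2,[0,0,0.0003],[0,0,0]],[0.2,[0,0,0.0003],[0,0,0]],[0.2,[0,0,0.0003],[0,0,0]],[0.2,[0,0,0.0003],[0,0,0]],[0.2,[0,0,0],[0,0,0]],[0.2,[0,0,0],[0,0,0]],[0.2,[0,0,0],[0,0,0]]])

```text
time: 17.95
eef_pos: [0.467, -0.1519, 0.0321]
tcp_rot: [0.993, -0.12, 0.015, 0.002]
contact_force: [-0.9, -0.1, -1.8]
opening: 0.553
finger_force: 82.4
```

>>> move_arm(moves=[[0.2,[0,0,0.0003],[0,0,0]],[0.2,[0,0,0.0003],[0,0,0]],[0.2,[0,0,0.0003],[0,0,0]],[0.2,[0,0,0.0003],[0,0,0]],[0.2,[0,0,0.0002],[0,0,0]],[0.2,[0,0,0.0002],[0,0,0]],[0.2,[0,0,0.0002],[0,0,0]],[0.2,[0,0,0],[0,0,0]],[0.2,[0,0,0],[0,0,0]],[0.2,[0,0,0],[0,0,0]]])

```text
time: 18.78
eef_pos: [0.4676, -0.1522, 0.0309]
tcp_rot: [0.993, -0.12, 0.016, 0.002]
contact_force: [-1.6, 0.5, 5.5]
opening: 0.551
finger_force: 82.8
```

```bash
python3 -c "
from pl import *
b=read_camera('scene');c=b[130:230,220:370];cv2.imwrite('pics/s4c.png',cv2.resize(c[:,:,::-1],None,fx=5,fy=5,interpolation=2))
s=get_state();print(s['contact_force'],s['wrist_torque'])"
```

```text
[-0.78209371  0.10562522  4.54795333] [ 0.07552441  0.1062237  -0.01856005]
```

View pics/s4c.png

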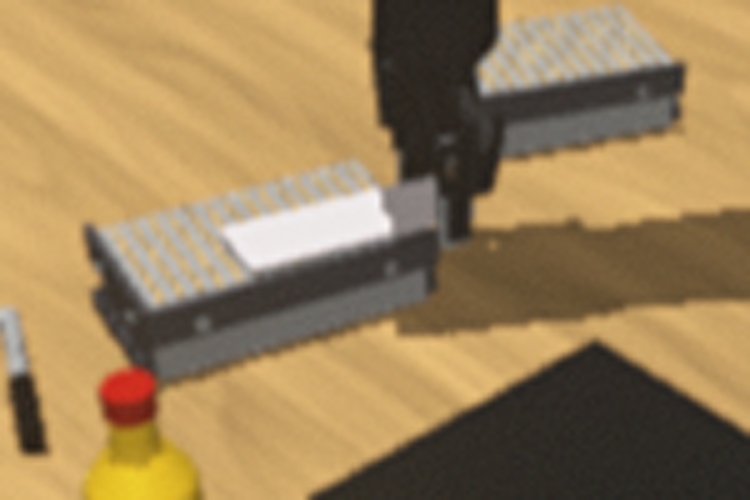

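The crop shows the plate lying on the chuck's top at (310,230), inside the side rail, with the gripper beyond the open end. Contact force is about 6 N. Letting go.

>>> move_arm(moves=[[0.55,[0,0,0],[0,0,0]],[0.57,[0,0,0],[0,0,0]],[0.6,[0,0,0],[0,0,0]],[0.65,[0,0,0],[0,0,0]],[0.7,[0,0,0],[0,0,0]],[0.8,[0,0,0],[0,0,0]],[0.8,[0,0,0],[0,0,0]],[0.8,[0,0,0],[0,0,0]],[0.8,[0,0,-0.005],[0,0,0]],[0.8,[0,0,-0.01],[0,0,0]]])

```text
time: 19.67
eef_pos: [0.4656, -0.1512, 0.0446]
tcp_rot: [0.993, -0.12, 0.013, 0.001]
contact_force: [0.5, 0.6, -0.6]
opening: 0.799
finger_force: 0.0
```

>>> move_arm(moves=[[0.8,[0,0,-0.02],[0,0,0]],[0.8,[0,0,-0.02],[0,0,0]],[0.8,[0,0,-0.02],[0,-0.03,0]],[0,[0.01,0,0],[0,0,0]],[0,[0.015,0,0],[0,0,0]],[0,[0.015,0,0],[0,0,0]],[0,[0.015,0,0],[0,0,0]],[0,[0.013,0,0],[0,0,0]],[0,[0,0,0],[0,0,0]],[0,[0,0,0],[0,0,0]]])

```text
time: 20.5
eef_pos: [0.5312, -0.1676, 0.105]
tcp_rot: [0.993, -0.12, -0.0, -0.0]
contact_force: [0.3, 0.7, -0.6]
opening: 0.002
finger_force: 0.0
```

```bash
cat > st.py <<'E'
from pl import *
s=get_state();e=np.array(s['eef_pos'][:2]);y=-.24;u=np.array([np.cos(y),np.sin(y)]);v=np.array([-u[1],u[0]])
c=np.array([.6655,-.1695]);print('tcp rel corner u,v',(e-c)@u,(e-c)@v,s['eef_pos'],s['tcp_rot'],s['time'])
r=rect(read_camera('scene'),.053,.40,.70,-.30,-.08,'scene');g=cv2.GaussianBlur(r.min(2),(0,0),2)
for T in (185,200):
  P=box(cv2.morphologyEx((g>T).astype(np.uint8),2,np.ones((35,35))),.40,-.30);d=P-c;print('plate corners u,v',np.c_[d@u,d@v].round(4).tolist())
E
python3 st.py
```

```text
tcp rel corner u,v -0.13094625171798824 -0.030050667145481547 [ 0.53116381 -0.16756309  0.10498763] [ 9.92813952e-01 -1.19667966e-01 -1.67529313e-04 -7.62758277e-05] 20.5
plate corners u,v [[-0.0877, -0.058], [-0.099, -0.0119], [-0.0674, -0.0042], [-0.0562, -0.0503]]
plate corners u,v [[-0.0863, -0.0556], [-0.0964, -0.0143], [-0.0682, -0.0074], [-0.0581, -0.0487]]
```

```bash
cat > grid.py <<'E'
import sys
from pl import *
y=-.24;u=np.array([np.cos(y),np.sin(y)]);v=np.array([-u[1],u[0]]);c=np.array([.6655,-.1695])
n=sys.argv[1];im=read_camera(n)
U=np.arange(-.22,.012,.001);V=np.arange(-.105,.012,.001);A,B=np.meshgrid(U,V,indexing='ij')
X=c+A[...,None]*u+B[...,None]*v
uv=proj(n,np.c_[X.reshape(-1,2),np.full(A.size,.052)]).astype(np.float32).reshape(A.shape+(2,))
g=cv2.remap(im,uv[...,0],uv[...,1],cv2.INTER_CUBIC).min(2)
s=8 if len(sys.argv)<3 else int(sys.argv[2])
print('v',*[f'{round(b*1000):4d}' for b in V[::5]])
for i in range(len(U)-1,-1,-s):print(f'{round(U[i]*1000):5d}',*[f'{k:4d}' for k in g[i,::5]])
E
python3 grid.py scene; python3 grid.py top
```

```text
v -105 -100  -95  -90  -85  -80  -75  -70  -65  -60  -55  -50  -45  -40  -35  -30  -25  -20  -15  -10   -5    0    5   10
   11  113  109  104   92   81   70   56   55   70   91   84   59   47   44   43   42   41   41   43   50   77   83   64   49
    3   86   81   82   79   85   84   84   81   86   83   78   83   86   82   80   87   83   81   79   83   81   73   59   49
   -5  111  134  162  173  171  172  173  172  167  169  172  170  166  173  171  168  167  171  172  170  150  107   64   51
  -13  111  130  154  164  164  160  164  162  161  163  166  162  159  163  164  161  158  156  165  168  158  113   65   47
  -21  101  121  144  146  138  131  133  132  129  131  134  136  135  131  129  130  130  128  134  130  122  105   68   48
  -29  105  131  163  178  171  169  165  168  175  172  166  167  175  178  176  166  165  172  177  172  142  105   70   51
  -37  107  125  145  158  158  162  162  159  160  165  164  160  156  160  164  163  157  158  163  165  154  114   68   50
  -45  106  125  144  146  141  138  131  123  129  132  139  137  137  135  133  136  129  126 
[... 5751 characters left out ...]
   42   43   46   45   45   46   42   44   42   44   44   43   36   35
 -181   42   44   44   38   48   44   46   44   43   40   43   44   46   43   43   45   43   45   40   40   45   40   41   40
 -189   40   42   40   43   42   40   45   41   46   45   46   45   45   44   42   45   48   44   45   40   43   44   38   41
 -197   40   39   43   42   43   45   42   46   44   43   43   46   47   46   46   45   41   47   41   43   44   38   40   39
 -205   43   43   43   45   46   44   47   44   44   43   45   40   43   43   48   40   41   46   43   44   41   40   42   37
 -213   43   42   45   46   47   44   42   46   42   45   46   47   46   42   47   44   45   42   45   45   45   45   42   40
```

The plate lies square on the chuck: its far end is 65 mm short of the end rail, and it has a few mm gap to the side rail. I'll lower the fingertip onto its middle.

>>> move_arm(moves=[[0,[0,0,0.01],[0,0,0]],[0,[0,0,0.01],[0,0,0]],[0,[0,0,0.01],[0,0,0]],[0,[0,0,0.007],[0,0,0]],[0,[0,0,0.004],[0,0,0]],[0,[0,0,0.003],[0,0,0]],[0,[0,0,0.002],[0,0,0]],[0,[0,0,0.001],[0,0,0]],[0,[0,0,0],[0,0,0]],[0,[0,0,0],[0,0,0]]])

```text
time: 21.48
eef_pos: [0.5313, -0.1677, 0.0587]
tcp_rot: [0.993, -0.12, 0.0, 0.0]
contact_force: [-0.4, -0.2, -0.6]
opening: -0.002
finger_force: 0.0
```

>>> move_arm(moves=[[0,[0,0,0.0005],[0,0,0]],[0,[0,0,0.0005],[0,0,0]],[0,[0,0,0.0003],[0,0,0]],[0,[0,0,0.0003],[0,0,0]],[0,[0,0,0.0003],[0,0,0]],[0,[0,0,0.0003],[0,0,0]],[0,[0,0,0.0003],[0,0,0]],[0,[0,0,0.0003],[0,0,0]],[0,[0,0,0],[0,0,0]],[0,[0,0,0],[0,0,0]]])

```text
time: 22.32
eef_pos: [0.5309, -0.1675, 0.0554]
tcp_rot: [0.993, -0.12, -0.0, -0.0]
contact_force: [-0.3, 0.2, 0.3]
opening: -0.002
finger_force: 0.0
```

>>> move_arm(moves=[[0,[0,0,0.0003],[0,0,0]],[0,[0,0,0.0003],[0,0,0]],[0,[0,0,0.0003],[0,0,0]],[0,[0,0,0.0003],[0,0,0]],[0,[0,0,0.0003],[0,0,0]],[0,[0,0,0.0003],[0,0,0]],[0,[0,0,0.0003],[0,0,0]],[0,[0,0,0.0001],[0,0,0]],[0,[0,0,0.0001],[0,0,0]],[0,[0,0,0],[0,0,0]]])

```text
time: 23.15
eef_pos: [0.5309, -0.1676, 0.0532]
tcp_rot: [0.993, -0.12, -0.0, -0.0]
contact_force: [-0.1, -0.2, 0.3]
opening: 0.0
finger_force: 0.0
```

>>> move_arm(moves=[[0,[0,0,0.0001],[0,0,0]],[0,[0,0,0.0001],[0,0,0]],[0,[0,0,0.0001],[0,0,0]],[0,[0,0,0.0001],[0,0,0]],[0,[0,0,0.0001],[0,0,0]],[0,[0,0,0.0001],[0,0,0]],[0,[0,0,0],[0,0,0]],[0,[0,0,0],[0,0,0]],[0,[0,0,0],[0,0,0]],[0,[0,0,0],[0,0,0]]])

```text
time: 23.98
eef_pos: [0.5312, -0.1677, 0.0531]
tcp_rot: [0.993, -0.12, 0.0, 0.0]
contact_force: [-0.9, 1.4, 4.9]
opening: 0.003
finger_force: 2.7
```

>>> move_arm(moves=[[0,[0,0,0.0001],[0,0,0]],[0,[0.001,0,0.0001],[0,0,0]],[0,[0.002,0,0],[0,0,0]],[0,[0.003,0,0],[0,0,0]],[0,[0.003,0,0],[0,0,0]],[0,[0.003,0,0],[0,0,0]],[0,[0.003,0,0],[0,0,0]],[0,[0.003,0,0],[0,0,0]],[0,[0.003,0,0],[0,0,0]],[0,[0.003,0,0],[0,0,0]]])

```text
time: 24.82
eef_pos: [0.5548, -0.1736, 0.0531]
tcp_rot: [0.993, -0.12, 0.0, 0.0]
contact_force: [-1.2, 0.3, 5.5]
opening: 0.002
finger_force: 2.9
```

>>> move_arm(moves=[[0,[0.003,0,0],[0,0,0]],[0,[0.003,0,0],[0,0,0]],[0,[0.003,0,0],[0,0,0]],[0,[0.003,0,0],[0,0,0]],[0,[0.003,0,0],[0,0,0]],[0,[0.003,0,0],[0,0,0]],[0,[0.003,0,0],[0,0,0]],[0,[0.003,0,0],[0,0,0]],[0,[0.003,0,0],[0,0,0]],[0,[0.002,0,0],[0,0,0]]])

```text
time: 25.65
eef_pos: [0.583, -0.1805, 0.0531]
tcp_rot: [0.993, -0.12, 0.0, 0.0]
contact_force: [-1.2, 0.8, 4.5]
opening: -0.003
finger_force: 2.9
```

>>> move_arm(moves=[[0,[0.001,0,0.0001],[0,0,0]],[0,[0.001,0,0],[0,0,0]],[0,[0.001,0,0],[0,0,0]],[0,[0.001,0,0],[0,0,0]],[0,[0.001,0,0],[0,0,0]],[0,[0.001,0,0],[0,0,0]],[0,[0.001,0,0],[0,0,0]],[0,[0.001,0,0],[0,0,0]],[0,[0.001,0,0],[0,0,0]],[0,[0.001,0,0],[0,0,0]]])

```text
time: 26.48
eef_pos: [0.5922, -0.1828, 0.0531]
tcp_rot: [0.993, -0.12, -0.0, 0.0]
contact_force: [-4.1, 0.9, 7.5]
opening: -0.005
finger_force: 3.6
```

>>> move_arm(moves=[[0,[0.0005,0,0],[0,0,0]],[0,[0.0005,0,0],[0,0,0]],[0,[0.0005,0,0],[0,0,0]],[0,[0.0005,0,0],[0,0,0]],[0,[0.0005,0,0],[0,0,0]],[0,[0.0005,0,0],[0,0,0]],[0,[0.0005,0,0],[0,0,0]],[0,[0.0005,0,0],[0,0,0]],[0,[0.0005,0,0],[0,0,0]],[0,[0.0005,0,0],[0,0,0]]])

```text
time: 27.32
eef_pos: [0.5969, -0.1839, 0.0531]
tcp_rot: [0.993, -0.12, -0.0, 0.0]
contact_force: [-3.1, 0.8, 6.6]
opening: -0.001
finger_force: 3.5
```

The force has risen to about 4 N, so the plate is against the end rail and the pad is slipping. Now over to the side rail.

>>> move_arm(moves=[[0,[0,-0.0007,0],[0,0,0]],[0,[0,-0.0007,0],[0,0,0]],[0,[0,-0.0007,0],[0,0,0]],[0,[0,-0.0007,0],[0,0,0]],[0,[0,-0.0007,0],[0,0,0]],[0,[0,-0.0007,0],[0,0,0]],[0,[0,-0.0007,0],[0,0,0]],[0,[0,-0.0007,0],[0,0,0]],[0,[0,-0.0007,0],[0,0,0]],[0,[0,-0.0007,0],[0,0,0]]])

```text
time: 28.15
eef_pos: [0.5994, -0.1778, 0.0531]
tcp_rot: [0.993, -0.12, 0.001, 0.001]
contact_force: [-0.7, -1.8, 4.9]
opening: -0.001
finger_force: 2.6
```

>>> move_arm(moves=[[0,[0,-0.0005,0],[0,0,0]],[0,[0,-0.0005,0],[0,0,0]],[0,[0,-0.0005,0],[0,0,0]],[0,[0,-0.0005,0],[0,0,0]],[0,[0,-0.0005,0],[0,0,0]],[0,[0,-0.0005,0],[0,0,0]],[0,[0,-0.0005,0],[0,0,0]],[0,[0,-0.0005,0],[0,0,0]],[0,[0,-0.0005,0],[0,0,0]],[0,[0,-0.0005,0],[0,0,0]]])

```text
time: 28.98
eef_pos: [0.6007, -0.1729, 0.0531]
tcp_rot: [0.993, -0.12, 0.001, 0.001]
contact_force: [-0.8, -0.6, 5.6]
opening: -0.004
finger_force: 2.6
```

```bash
python3 grid.py scene 12; python3 -c "
from h import *
s=get_state();print(s['contact_force'],s['wrist_torque'])"
```

```text
v -105 -100  -95  -90  -85  -80  -75  -70  -65  -60  -55  -50  -45  -40  -35  -30  -25  -20  -15  -10   -5    0    5   10
   11  114  111  102   91   82   72   58   52   72   92   83   59   47   43   42   42   42   43   45   52   80   86   66   49
   -1  100  108  130  141  147  143  147  149  145  141  158  186  183  181  188  192  180  179  189  188  179  123   64   47
  -13  113  133  157  168  164  162  167  166  160  171  207  235  235  235  234  234  235  235  238  243  219  139   66   48
  -25  106  127  152  166  167  166  166  161  141  133  180  221  227  227  205  165  148  142  135  134  110   71   47   48
  -37  110  128  149  158  160  167  166  155  114   89  103  122  130  131  129  129  130  131  128  133  113   75   49   46
  -49  112  131  156  168  167  161  138  104   82   86  103  125  131  132  130  130  128  130  130  131  111   75   51   49
  -61  110  127  145  158  161  157  139  104   84   83   84   88   94   88   86   72   62   87  120  132  113   77   55   49
  -73   87   79   68   57   53   41   53   59   60   51   39   34   32   32   27   31   61   99 
[... 917 characters left out ...]
  100  124  146  157  158  159  159  156  158  161  162  166  168  158  137  126  122  114   92   89   80   58   47   51
 -181   98   97   98   98   95   95   97   95   95   98   96   95   95   95   96   95   98   97   97   98   89   69   72   88
 -193   97   99   98   99   99  101  101  100  100  101  104  103  101  100  101  103  102  101   99   97   97   97   98   95
 -205  103  102  102  103  100   95   91   89   93  101   96   98  102  102  101  106  105  105  105  103  101   99   98   97
 -217   54   51   50   52   49   48   55   71   74   68   80   99  107  106  101  102  103  103  103  105  104  107  108  109
[-0.46040969 -0.29407662  5.09349025] [-0.19266514  0.11366858 -0.00200805]
```

>>> move_arm(moves=[[0,[0,0,0.0001],[0,0,0]],[0,[0,0,0.0001],[0,0,0]],[0,[0,-0.0005,0],[0,0,0]],[0,[0,-0.0005,0],[0,0,0]],[0,[0,-0.0005,0],[0,0,0]],[0,[0,-0.0005,0],[0,0,0]],[0,[0,-0.0005,0],[0,0,0]],[0,[0,-0.0005,0],[0,0,0]],[0,[0,-0.0005,0],[0,0,0]],[0,[0,-0.0005,0],[0,0,0]]])

```text
time: 29.87
eef_pos: [0.6018, -0.1691, 0.0531]
tcp_rot: [0.993, -0.12, 0.001, 0.001]
contact_force: [-0.5, -1.7, 6.0]
opening: -0.003
finger_force: 2.8
```

>>> move_arm(moves=[[0,[0,0,-0.001],[0,0,0]],[0,[0,0,-0.005],[0,0,0]],[0,[0,0,-0.015],[0,0,0]],[0,[0,0.01,-0.03],[0,0,0]],[0,[0,0.03,-0.03],[0,0,0]],[0,[0,0.04,-0.02],[0,0,0]],[0,[0,0.04,0],[0,0,0]],[0,[0,0.04,0],[0,0,0]],[0,[0,0.04,0],[0,0,0]],[0,[0,0,0],[0,0,0]]])

```text
time: 30.7
eef_pos: [0.5517, -0.3654, 0.1508]
tcp_rot: [0.992, -0.123, -0.0, 0.001]
contact_force: [-0.8, -0.8, -0.1]
opening: -0.005
finger_force: 0.0
```

```bash
python3 grid.py scene 16;python3 grid.py top 16; python3 -c "
from pl import *
y=-.24;u=np.array([np.cos(y),np.sin(y)]);v=np.array([-u[1],u[0]]);c=np.array([.6655,-.1695])
o=[]
for n in('scene','top'):
  im=read_camera(n);A,B=np.meshgrid(np.arange(.02,-.2,-.0005),np.arange(.02,-.115,-.0005),indexing='ij');X=c+A[...,None]*u+B[...,None]*v
  q=proj(n,np.c_[X.reshape(-1,2),np.full(A.size,.052)]).astype(np.float32).reshape(A.shape+(2,))
  o.append(cv2.convertScaleAbs(cv2.remap(im,q[...,0],q[...,1],2),alpha=1 if n=='scene' else 1.6))
cv2.imwrite('pics/f.png',cv2.resize(np.hstack(o)[:,:,::-1],None,fx=1.35,fy=1.35))"
```

```text
v -105 -100  -95  -90  -85  -80  -75  -70  -65  -60  -55  -50  -45  -40  -35  -30  -25  -20  -15  -10   -5    0    5   10
   11   66   58   52   49   48   51   49   51   70   85   79   57   45   41   42   41   41   42   41   50   77   79   62   46
   -5   66  102  147  168  162  162  164  162  159  169  192  223  231  231  232  227  229  228  234  235  200  124   62   47
  -21   58   95  132  140  132  125  127  123  120  130  171  218  232  228  227  229  229  229  230  230  203  134   66   45
  -37   58   93  130  149  154  154  158  151  150  166  197  221  231  229  228  228  228  228  230  233  200  127   61   48
  -53   65  108  146  161  163  160  160  159  157  164  190  221  232  229  227  228  227  227  229  228  202  132   63   44
  -69  111  127  143  138  134  126  127  130  126  135  174  218  231  229  228  228  227  228  232  235  200  119   62   49
  -85  107  117  143  156  152  150  149  144  143  159  192  225  232  229  228  228  228  229  232  227  194  122   64   45
 -101   64  105  146  160  155  155  156  158  158  167  190  222  232  230  229  228  229  230 
[... 2223 characters left out ...]
  133  158  172  175  174  175  173  175  175  174  173  119   63   66
 -149   57   72   73   86  126  130  135  135  136  137  136  136  147  149  153  149  147  153  151  152  151  106   68   69
 -165   51   66   69   60   59   63   90  106  114  112  116  116  119  119  117  120  114  112  116  115  136   98   64   60
 -181   52   53   53   49   52   51   50   51   49   55   64   64   64   65   69   64   63   68   65   66   62   57   52   58
 -197   50   52   54   53   50   52   54   49   53   54   50   66   79   78   83   80   83   83   79   79   76   78   81   82
 -213   49   48   50   49   48   52   50   51   48   50   50   46   48   58   72   78   77   82   80   77   78   77   77   78
```

View pics/f.png

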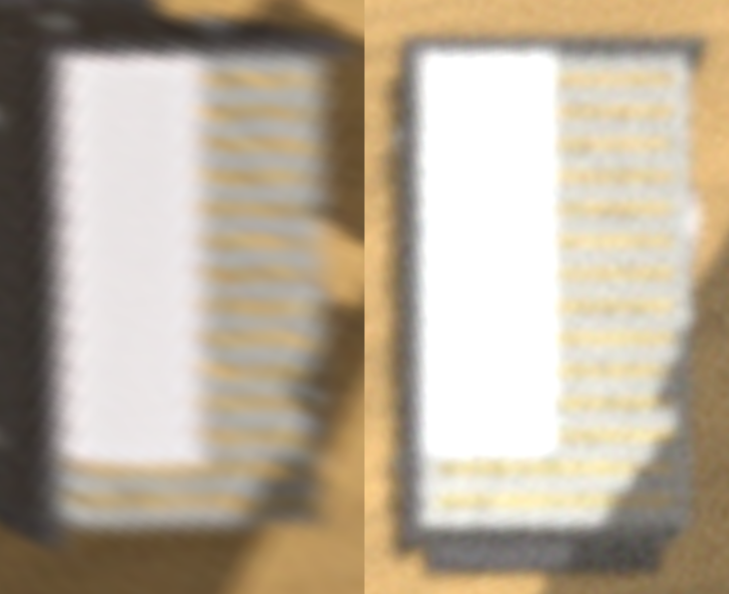

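Both views show the plate parallel to the rails and against both of them, with its inner edge at v≈-50 and its near end at u≈-150. The key and bottle look undisturbed. I'll do one more light diagonal swipe to make sure it's snug.

>>> move_arm(moves=[[0,[-0.002,-0.03,0],[0,0,0]],[0,[-0.002,-0.04,0],[0,0,0]],[0,[-0.002,-0.04,0],[0,0,0]],[0,[-0.002,-0.04,0.01],[0,0,0]],[0,[-0.002,-0.027,0.02],[0,0,0]],[0,[-0.002,-0.01,0.025],[0,0,0]],[0,[0,0,0.02],[0,0,0]],[0,[0,0,0.01],[0,0,0]],[0,[0,0,0.005],[0,0,0]],[0,[0,0,0],[0,0,0]]])

```text
time: 31.73
eef_pos: [0.5862, -0.1738, 0.0601]
tcp_rot: [0.993, -0.119, -0.001, -0.0]
contact_force: [0.5, -0.2, 0.0]
opening: -0.001
finger_force: 0.0
```

```bash
python3 st.py | head -1
```

```text
tcp rel corner u,v -0.07596494673694706 -0.02302245924636604 [ 0.58623986 -0.17380552  0.06007245] [ 9.92849352e-01 -1.19368409e-01 -1.08294136e-03 -4.18068411e-04] 31.7333
```

>>> move_arm(moves=[[0,[0,0.002,0.001],[0,0,0]],[0,[0,0.002,0.001],[0,0,0]],[0,[0,0.002,0.0005],[0,0,0]],[0,[0,0,0.0005],[0,0,0]],[0,[0,0,0.0005],[0,0,0]],[0,[0,0,0.0003],[0,0,0]],[0,[0,0,0.0003],[0,0,0]],[0,[0,0,0.0003],[0,0,0]],[0,[0,0,0],[0,0,0]],[0,[0,0,0],[0,0,0]]])

```text
time: 32.62
eef_pos: [0.5854, -0.1805, 0.0567]
tcp_rot: [0.993, -0.12, -0.0, -0.0]
contact_force: [0.2, -0.4, -0.4]
opening: 0.002
finger_force: 0.0
```

>>> move_arm(moves=[[0,[0,0,0.0003],[0,0,0]],[0,[0,0,0.0003],[0,0,0]],[0,[0,0,0.0002],[0,0,0]],[0,[0,0,0.0002],[0,0,0]],[0,[0,0,0.0002],[0,0,0]],[0,[0,0,0.0002],[0,0,0]],[0,[0,0,0.0002],[0,0,0]],[0,[0,0,0.0002],[0,0,0]],[0,[0,0,0],[0,0,0]],[0,[0,0,0],[0,0,0]]])

```text
time: 33.45
eef_pos: [0.5853, -0.1806, 0.0549]
tcp_rot: [0.993, -0.12, -0.0, -0.0]
contact_force: [-0.2, 1.0, 0.2]
opening: -0.001
finger_force: 0.0
```

>>> move_arm(moves=[[0,[0,0,0.0003],[0,0,0]],[0,[0,0,0.0003],[0,0,0]],[0,[0,0,0.0003],[0,0,0]],[0,[0,0,0.0003],[0,0,0]],[0,[0,0,0.0002],[0,0,0]],[0,[0,0,0.0002],[0,0,0]],[0,[0,0,0.0002],[0,0,0]],[0,[0,0,0.0002],[0,0,0]],[0,[0,0,0.0001],[0,0,0]],[0,[0,0,0],[0,0,0]]])

```text
time: 34.28
eef_pos: [0.5854, -0.1806, 0.0531]
tcp_rot: [0.993, -0.12, 0.0, 0.0]
contact_force: [0.2, 0.4, 1.9]
opening: -0.001
finger_force: 0.8
```

>>> move_arm(moves=[[0,[0,0,0.0001],[0,0,0]],[0,[0,0,0.0001],[0,0,0]],[0,[0,0,0.0001],[0,0,0]],[0,[0,0,0.0001],[0,0,0]],[0,[0,0,0],[0,0,0]],[0,[0,0,0],[0,0,0]],[0,[0,0,0],[0,0,0]],[0,[0,0,0],[0,0,0]],[0,[0,0,0],[0,0,0]],[0,[0,0,0],[0,0,0]]])

```text
time: 35.12
eef_pos: [0.5855, -0.1806, 0.0531]
tcp_rot: [0.993, -0.12, -0.0, 0.0]
contact_force: [-2.3, -0.1, 5.4]
opening: -0.0
finger_force: 2.6
```

>>> move_arm(moves=[[0,[0,-0.0005,0.0001],[0,0,0]],[0,[0,-0.0005,0],[0,0,0]],[0,[0,-0.0005,0],[0,0,0]],[0,[0,-0.0005,0],[0,0,0]],[0,[0,-0.0005,0],[0,0,0]],[0,[0,-0.0005,0],[0,0,0]],[0,[0,-0.0005,0],[0,0,0]],[0,[0,0,0],[0,0,0]],[0,[0,0,0],[0,0,0]],[0,[0,0,0],[0,0,0]]])

```text
time: 35.95
eef_pos: [0.587, -0.1778, 0.0531]
tcp_rot: [0.993, -0.12, 0.001, 0.001]
contact_force: [0.2, -2.3, 5.3]
opening: 0.002
finger_force: 2.6
```

>>> move_arm(moves=[[0,[0.0005,0,0],[0,0,0]],[0,[0.0005,0,0],[0,0,0]],[0,[0.0005,0,0],[0,0,0]],[0,[0.0005,0,0],[0,0,0]],[0,[0.0005,0,0],[0,0,0]],[0,[0.0005,0,0],[0,0,0]],[0,[0,0,0],[0,0,0]],[0,[0,0,0],[0,0,0]],[0,[0,0,0],[0,0,0]],[0,[0,0,0],[0,0,0]]])

```text
time: 36.78
eef_pos: [0.5889, -0.1777, 0.0531]
tcp_rot: [0.993, -0.12, -0.001, -0.0]
contact_force: [-2.3, 0.0, 8.3]
opening: -0.002
finger_force: 4.1
```

>>> move_arm(moves=[[0,[0,0,-0.001],[0,0,0]],[0,[0,0,-0.004],[0,0,0]],[0,[0,0,-0.015],[0,0,0]],[0,[0,0,-0.03],[0,0,0]],[0,[0,0.02,-0.03],[0,0,0]],[0,[0,0.04,-0.02],[0,0,0]],[0,[0,0.04,0],[0,0,0]],[0,[0,0.04,0],[0,0,0]],[0,[0,0.04,0],[0,0,0]],[0,[0,0,0],[0,0,0]]])

```text
time: 37.62
eef_pos: [0.5449, -0.3562, 0.1507]
tcp_rot: [0.992, -0.123, 0.0, 0.001]
contact_force: [-0.7, -0.8, -1.1]
opening: 0.002
finger_force: 0.0
```

```bash
python3 grid.py top 24
```

```text
v -105 -100  -95  -90  -85  -80  -75  -70  -65  -60  -55  -50  -45  -40  -35  -30  -25  -20  -15  -10   -5    0    5   10
   11   81   77   78   78   79   77   76   76   77   75   77   76   78   77   79   78   75   73   77   76   78   80   81   78
  -13   79  104  129  121  123  120  125  123  123  124  123  151  173  172  173  173  172  172  174  173  168  121   60   56
  -37   80  107  129  124  126  124  124  123  126  119  123  155  171  174  173  172  174  175  171  175  170  124   65   56
  -61  110  144  132  123  123  120  116  123  125  123  128  155  173  173  174  173  171  172  174  175  169  122   62   60
  -85   72  109  127  124  124  126  125  127  126  133  130  160  174  174  171  174  172  176  174  174  170  121   65   55
 -109   54   89  128  129  127  128  131  131  131  131  132  159  172  173  174  171  172  175  173  172  168  114   61   57
 -133   53   65   77   78  114  123  130  130  134  132  134  157  173  173  171  173  171  174  172  173  170  118   63   61
 -157   53   66   78   74   88  129  135  132  136  134  136  134  136  132  135  131  134  135  139  133  141  102   61   62
 -181   50   50   53   52   50   49   48   50   53   60   66   67   65   68   66   66   67   67   65   66   65   56   53   62
 -205   49   51   48   48   49   46   52   51   48   55   53   55   61   78   77   81   79   81   79   81   84   83   82   83
```

The plate didn't move in that last swipe, so it is home against both rails. Handing in.

```bash
python3 -c "
from plant import *
print(sign_off())"
```

```text
the job is handed in; nothing more can be done
None
```

The steel plate lies flat on the farthest chuck, as far as the final camera view and force readings show snug against both rails, and I let go, moved the gripper clear and handed in at about 38 s; the verdict was not shown.

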